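# Close the bench thickness gauge on a glass sherd with its ratchet knob and lock it

## Task

Close the bench thickness gauge on the glass sherd that lies on its anvil: turn the ratchet knob at the very top clockwise (seen from above) until you clearly feel its slip clutch slipping - about a tenth of a turn of slip, a quarter turn at the very most - and never turn the drum below it, which bypasses the clutch and would crush the glass. Then gently swing the lock lever back, away from the spindle, to its stop, and leave the sherds and everything around undisturbed.

Things in the scene. Friction and masses are not known exactly. Their poses are not given: they have to be found in the camera images.
- gauge: Bench thickness gauge, a grey C-frame screwed to the bench: base plate 170 x 190 x 16 mm, column behind the anvil, arm above it. Origin on the bench under the vertical spindle axis. z up; +x from the spindle towards the column (away from the robot at yaw 0); +y towards the side where the lock lever's post stands at the start.
- anvil_top (a point): Centre of the upper face of the anvil, a steel disc 50 mm across, 28 mm above the bench, on the spindle axis; the sherd on it is the one to measure. An equal disc 85 mm away along the gauge's -y holds the other sherd.
- spindle_tip (a point): Centre of the lower face of the spindle, a steel rod 10 mm across that comes down on the sherd. It does not turn; it goes down 8 mm per radian that the drum turns clockwise. It starts 16 to 21 mm above the anvil.
- thimble_top (a point): Centre of the top face of the drum (thimble), a ribbed aluminium cylinder 40 mm across, 28 mm high, on the spindle axis below the ratchet knob; its top is 125 mm above the bench and stays there as it turns. z up; its x axis runs along the short black line on its top. It drives the spindle directly (no clutch) and takes about 0.05 N m to turn freely.
- knob_grip (a point): Centre of the ratchet knob, the topmost part, 149 mm above the bench: an upright steel block on the spindle axis, 32 mm long (its x), 15 mm thick across two ribbed flats (its y), 130 to 166 mm above the bench; it stays at this height. z up. Clockwise it carries the drum along; with the spindle on the sherd the torque rises to the clutch limit.
- knob_mark (a point): Outer end of the black line on top of the knob, 14 mm from the spindle axis along the knob's x. At the start in line with the drum's line; the angle between the lines is how far the clutch has slipped. The friction clutch gives way smoothly at about 0.25 N m: the knob turns on at level torque, the drum stays, and the spindle presses with about 25 N.
- lever_pivot (a point): On the vertical pivot axis of the lock lever, on top of the gauge's arm, 60 mm from the spindle axis along the gauge's +x, 101 mm above the bench. Axes as the gauge frame.
- lever_post (a point): Centre of the lever's upright black post, 12 mm in diameter, standing 98 to 132 mm above the bench, 60 mm from the pivot axis; this point is 121 mm above the bench.
- lock_lever (a joint): Angle of the lock lever: 0 = unlocked (it points along the gauge's +y); it grows clockwise seen from above, as the post swings round towards the gauge's +x, away from the spindle, up to the stop at 1.25 rad. It stays where it is left; it takes about 1.5 N at the post.
- spindle: The spindle rod itself; its origin is the spindle tip.
- sherd_thin: Flat glass sherd, about 30 x 30 mm and 6 mm thick, loose, origin at the centre of its underside. Either sherd may be the one on the anvil.
- sherd_domed: Domed glass sherd, about 45 x 36 mm and 14 mm high, loose, origin at the centre of its underside. Its true thickness at the spindle is not known beforehand.
- amber_vial: Bystander: brown vial with white cap, 38 mm across, 67 mm high; origin under its centre.
- ring_foot: Bystander: broken glass foot ring, 60 mm across, 22 mm high; origin under its centre.
- bronze_cup: Bystander: dark footed bronze cup, 58 mm across, 31 mm high; origin under its centre.

How it is judged:
By the outcome, as a careful person would: the job done as asked, in the order asked, and still so for the second after the job is handed in, with the robot touching nothing.
It also fails if it takes over 64 s, if anything falls off the work surface, if the arm or the gripper's body presses on something with over 40 N, if the wrist force passes 120 N, or if a joint passes its speed limit or range.

## Robot

A 6-joint arm with a two-finger parallel gripper is mounted at the origin on the work surface; the furniture and walls round the work are solid. World frame = base frame: x ahead of the robot, y to its left, z up, the work surface at z = 0. Lengths are in mm, angles in rad, forces in N, time in s.
With the tool pointing down it reaches from about 400 to 925 mm from the base axis. Payload 12.5 kg.
Tool frame: the origin (TCP) lies at the centre of the arm's flange, where the gripper is bolted on; the fingertips stand 190 mm ahead of it and the grasp point (between the pads) lies 171 mm ahead of it; z points along the fingers, y is the line along which they close (so a half turn about z gives the same grasp; the last joint's range is limited). The gripper opens to 95 mm and grips with 3 to 60 N. Pads are 20 mm wide; open, the fingers measure 119 mm over their backs; the gripper's body (75 mm by 180 mm) begins 59 mm behind the grasp point.
Start: joints at [-1.292, 0.491, 1.559, -0, 1.092, -0.106], TCP at [234.628, -579.288, 404.761] pointing down, gripper open.
Joint ranges: [-3.1, 3.1], [-0.84, 2.19], [0.05, 2.79], [-1.13, 4.28], [0.06, 2.93], [-2.69, 2.69]. Speed limits (rad/s): [2.22, 2.22, 2.79, 3.14, 3.14, 3.14].

## Interface

Orientations are given as [roll, pitch, yaw] about the fixed x, y, z axes, in that order (R = Rz(yaw) Ry(pitch) Rx(roll)).
In Python, from cell import env, read_camera, search_frame, cut_out gives the robot as it stands. The module is installed in compiled form; this text tells all that it offers.
- The arm moves only by the tool move_arm, never from a script. Its argument "commands" is a list of rows, each a list of 3 entries, a list of its own where there are three numbers: the shift along the world's x, y, z normalised to -1 to 1, where 1 is 0.03 m, then the turn about the world's z normalised to -1 to 1, where 1 is 0.08 rad, then the opening, from -1 (shut) to 1 (fully open), so that 0 is half open. A call has 1 to 20 rows; each row shifts and turns the commanded pose from where the row before left it; what a row does not reach is not made up. A row lasts 1/12 s, in which the tool goes at most 41.7 mm and 7.16 degrees, less where a joint would pass 70% of its speed; a pose out of reach is approached as far as the arm can. A call with a number of a shift or a turn outside -1 to 1 is refused whole. A call with a gripper value outside its range is refused whole. The fingers move at their own pace and stop on an object; the grip force is fixed at half the most. Time passes only in rows, so rows that do not move let the fingers close. It gives the time, the measured TCP pose, the force, the opening and the grip force at its end, in the units of the state.
- env.state(): the state, without advancing time (a new reading comes with each control period).
- read_camera(name): name is "side" or "top"; returns a dict with "image" (384x512x3 uint8, red, green, blue), "fx", "fy", "cx", "cy" (pixels), "rvec" (rotation vector, rad) and "tvec" (3), from world to camera coordinates, as OpenCV has them. Camera axes: x right, y down, z forward; pixel columns grow to the right and rows downward; lengths in mm; the calibration is good to about 2 mm. A picture is of the moment at which its call begins. There is no depth.
- env.job_done(): hands the job in; it is judged then, once.
Trained networks look in a picture, given as the dict that the camera call returned (one of the last four; its "shot" number tells which), for a name from the list of things; names that differ only in an ending like _2 or _b are one class to them, and where a whole thing is asked for, a point or a joint stands for the part that bears it (a point fixed in the world has none). Each returns a list of dicts, best first, with "confidence" (0 to 1); they miss things now and then, are a little off and sometimes report something else, mostly with a low value. They report only what shows in the picture. A call takes as long as a camera call.
- search_frame(thing, picture): "at" ([column, row] in pixels, amid what is visible of it).
- cut_out(thing, picture): "region" (384x512 bool, what is visible of it) and "at" ([column, row] in pixels, amid what is visible of it).
The state is a dict: "t": time; "joints": joint angles; "qvel": joint speeds; "tau": joint torques, N m; "eef_pos": TCP position; "tcp_rot": TCP orientation; "ft_force": force on the tool from outside, world axes, zero at the start; "moment": the same for the moment, N m; "opening": opening from 0.0 (shut) to 1.0 (fully open); "grip_force": force on a finger pad.
Only numpy, scipy, OpenCV 4.12 (cv2) and the standard library are available. Lean on these libraries where they do the work, as an engineer would, in place of code of your own. Each camera call takes 0.05 s, during which the arm holds its last target. There are 200 camera calls.

## Working session

There is one attempt and no reset: what is moved stays moved. The work goes in short steps, Python scripts to look and compute and a tool call to move; the robot and the scene stay as the last step left them, time stands still between calls to the robot, and variables do not carry over. Pictures are saved under pics/ and viewed, at most 10 in all, crops included, and the job is handed in when it is done.

Besides the shell and the picture viewer there is one more tool, called after ">>>" by a JSON object that holds its "name" and its "arguments". move_arm: Moves the arm, as the interface text tells. Its arguments: {"type":"object","properties":{"commands":{"type":"array","items":{"type":"array"}}},"required":["commands"]}

```bash
mkdir -p pics
cat > h.py <<'E'
import numpy as np, cv2
from cell import env, read_camera, search_frame, cut_out
def P(c):
    R,_=cv2.Rodrigues(np.array(c["rvec"],float)); K=np.array([[c["fx"],0,c["cx"]],[0,c["fy"],c["cy"]],[0,0,1.]])
    return K@np.c_[R,np.array(c["tvec"],float).reshape(3)]
def tri(c1,p1,c2,p2):
    X=cv2.triangulatePoints(P(c1),P(c2),np.array(p1,float).reshape(2,1),np.array(p2,float).reshape(2,1)); return (X[:3]/X[3]).ravel()
def proj(c,X):
    u=P(c)@np.r_[X,1]; return u[:2]/u[2]
def atz(c,p,z):
    M=P(c); A=np.c_[M[:,0],M[:,1],-np.array([p[0],p[1],1.])]; return np.linalg.solve(A,-(M[:,2]*z+M[:,3]))[:2]
E
python3 - <<'E'
from h import *
s=read_camera("side");t=read_camera("top")
for n,c in(("side",s),("top",t)): cv2.imwrite(f"pics/{n}0.png",c["image"][...,::-1])
np.set_printoptions(precision=1,suppress=True)
for n in "anvil_top spindle_tip thimble_top knob_grip knob_mark lever_pivot lever_post sherd_thin sherd_domed amber_vial ring_foot bronze_cup gauge".split():
    a=search_frame(n,s);b=search_frame(n,t)
    print(n,[(np.array(q["at"]),round(q["confidence"],2)) for q in a[:2]],[(np.array(q["at"]),round(q["confidence"],2)) for q in b[:2]], tri(s,a[0]["at"],t,b[0]["at"]) if a and b else "")
print(env.state())
E
```

```text
anvil_top [(array([274.1, 227.9]), 0.6)] [(array([277.8, 175.3]), 0.7)] [525.   12.6  25.5]
spindle_tip [] [(array([274.3, 183.2]), 0.64)] 
thimble_top [(array([258.8, 221.3]), 0.71)] [(array([275.1, 189.6]), 0.5)] [487.7  20.9  39.6]
knob_grip [(array([253.1, 176.7]), 0.82)] [] 
knob_mark [(array([256.5, 178. ]), 0.58), (array([273.8, 229. ]), 0.44)] [(array([276.7, 182.6]), 0.5)] [484.6  22.  148.2]
lever_pivot [] [(array([274.3, 186.6]), 0.69)] 
lever_post [(array([275.5, 184.8]), 0.65)] [(array([257.7, 166.2]), 0.63), (array([273.6, 187.8]), 0.46)] [531.8  64.9 110.2]
sherd_thin [(array([239.9, 190.5]), 0.57), (array([196.7, 224. ]), 0.2)] [(array([305.9, 174.6]), 0.65)] [473.3 -45.4 158.5]
sherd_domed [(array([259.2, 221.5]), 0.6)] [(array([251.7, 166.9]), 0.16)] [523.2  79.8  12.2]
amber_vial [(array([243.5, 189.9]), 0.81)] [(array([207.1, 203.3]), 0.68)] [456.4 194.9  38.6]
ring_foot [(array([293.2, 283.5]), 0.76)] [(array([343.5, 162.7]), 0.7)] [ 551.2 -164.4   10.5]
bronze_cup [(array([273.4, 182.9]), 0.71), (array([196.2, 226.1]), 0.52)] [(array([265.3, 247.3]), 0.8)] [451.3  38.6 142.7]
gauge [(array([272.7, 229.4]), 0.77), (array([271.8, 184.6]), 0.4)] [(array([279. , 176.9]), 0.88)] [521.3   9.4  23.6]
{'t': 1.4, 'joints': array([-1.3,  0.5,  1.6,  0. ,  1.1, -0.1]), 'qvel': array([-0., -0.,  0., -0.,  0.,  0.]), 'tau': array([ -0. , -61.2, -25.8,   0.1,   0. ,   0. ]), 'eef_pos': array([ 234.6, -579.3,  404.8]), 'tcp_rot': array([3.1, 0. , 0.4]), 'ft_force': array([-0.3,  0.2,  0.8]), 'moment': array([-0., -0.,  0.]), 'grip_force': 0.0, 'opening': 1.0000376565095361}
```

View pics/side0.png

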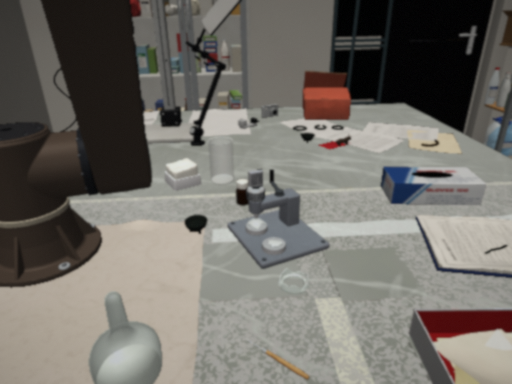

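View pics/top0.png

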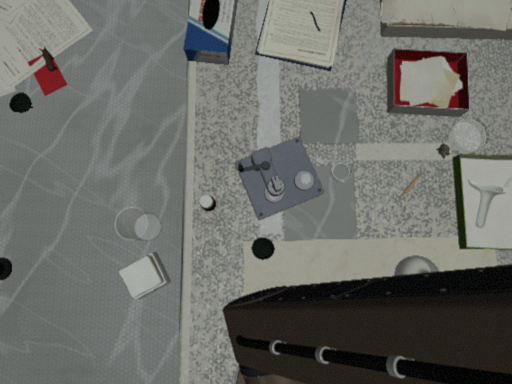

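The side view shows the gauge at about (270,215), with the knob at (255,178). The top view shows it at about (278,178), with the knob near (275,184), the post near (242,168), the vial at (207,202) and the cup at (263,248). I'll zoom in on both.

Run:
```python
from h import *
s=read_camera("side");t=read_camera("top")
a=cv2.resize(s["image"][160:270,220:330],(500,500)[:2] and (400,400),interpolation=cv2.INTER_CUBIC)
b=cv2.resize(t["image"][135:225,230:330],(400,360),interpolation=cv2.INTER_CUBIC)
o=np.zeros((400,800,3),np.uint8);o[:,:400]=a;o[:360,400:]=b
cv2.imwrite("pics/c1.png",o[...,::-1])
np.set_printoptions(precision=1,suppress=True)
for n in ["gauge","knob_grip","thimble_top","lever_post"]:
  for c in(s,t):
    r=cut_out(n,c)
    for q in r[:2]:
        m=q["region"].astype(np.uint8);print(n,c["shot"],q["at"],q["confidence"],m.sum(),cv2.boundingRect(m), cv2.minAreaRect(cv2.findNonZero(m)) if m.sum() else "")
for c in (s,t): print(c["fx"],c["rvec"],c["tvec"])
```

```text
gauge 3 [270.2, 228.6] 0.65 5253 (227, 168, 103, 101) ((268.77703857421875, 220.55245971679688), (107.86428833007812, 78.27720642089844), 58.32453155517578)
knob_grip 3 [253.2, 177.1] 0.61 235 (248, 170, 15, 18) ((255.0, 178.5), (17.0, 14.0), 90.0)
thimble_top 3 [195.7, 223.6] 0.66 363 (184, 214, 24, 20) ((195.5, 223.5), (19.0, 23.0), 90.0)
thimble_top 3 [251.9, 186.8] 0.65 524 (245, 169, 20, 33) ((254.5, 185.0), (32.0, 19.0), 90.0)
thimble_top 4 [276.0, 192.1] 0.58 275 (267, 175, 17, 21) ((275.0, 185.0), (20.0, 16.0), 90.0)
thimble_top 4 [280.3, 178.3] 0.35 4311 (236, 138, 87, 81) ((278.08355712890625, 175.8859100341797), (65.63014221191406, 72.3241195678711), 67.16634368896484)
lever_post 3 [274.3, 179.1] 0.51 116 (268, 169, 14, 25) ((273.64471435546875, 181.7811737060547), (25.61176300048828, 7.1790547370910645), 67.16634368896484)
lever_post 3 [252.9, 177.7] 0.38 256 (248, 169, 15, 20) ((255.0, 178.5), (19.0, 14.0), 90.0)
lever_post 4 [252.5, 168.6] 0.73 172 (238, 161, 32, 11) ((253.49163818359375, 165.9358673095703), (7.329220294952393, 31.515647888183594), 82.56858825683594)
374.8673110676656 [ 2.  -0.1  0. ] [-470.   136.3  841.6]
361.48763770798257 [ 2.1 -2.1  0.2] [ 65.9 485.3 883.3]
```

View pics/c1.png

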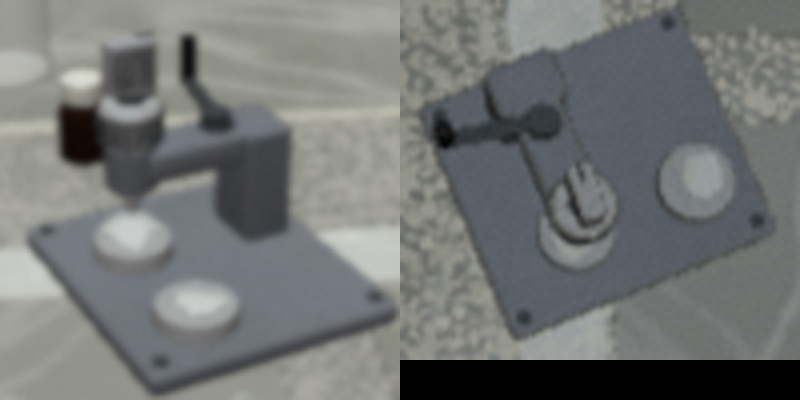

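The crops show the gauge yawed about +20°. The knob's mark line is visible, the lever post is at the left end, and the domed or bright sherd is on the anvil. Next I'll fit a pose and overlay it.

```bash
cat > fit.py <<'E'
from h import *
from scipy.optimize import least_squares
def T(p): return lambda t:[(t[0]-400)/4+230-.4,t[1]/4+135-.4]
tp=lambda u,v:[(u-400)/4+230-.4,v/4+135-.4]; sp=lambda u,v:[u/3.636+220-.4,v/3.636+160-.4]
def G(p,x,y,z):
    c,s=np.cos(p[2]),np.sin(p[2]); return np.array([p[0]+c*x-s*y,p[1]+s*x+c*y,z])
def obs():
    return [("t",tp(577,235),(0,0,28),1),("t",tp(697,182),(0,-85,28),1),("s",sp(132,237),(0,0,28),1),("s",sp(196,303),(0,-85,28),1),
     ("t",tp(544,121),(60,0,104),1),("t",tp(441,131),(60,60,132),1),("s",sp(188,37),(60,60,132),1),("s",sp(130,42),(0,0,166),1)]
def draw(c,p,kn,sc,off,sz):
    im=c["image"][off[1]:off[1]+sz[1],off[0]:off[0]+sz[0]]
    im=cv2.resize(im,None,fx=sc,fy=sc,interpolation=cv2.INTER_CUBIC).copy()
    q=lambda X:tuple(int(v) for v in (proj(c,X)-off+.5)*sc)
    def poly(pts,col): cv2.polylines(im,[np.array([q(X) for X in pts],np.int32)],True,col,1)
    A=np.linspace(0,6.28,30)
    for (x,y,z,r) in((0,0,28,25),(0,-85,28,25),(0,0,125,20),(0,0,97,20),(60,60,132,6),(60,60,98,6)): poly([G(p,x+r*np.cos(a),y+r*np.sin(a),z) for a in A],(255,255,0))
    for z in(130,166):
        g=[p[0],p[1],kn]; poly([G(g,a,b,z) for a,b in((16,7.5),(-16,7.5),(-16,-7.5),(16,-7.5))],(255,0,0))
    poly([G([p[0],p[1],kn],0,0,166),G([p[0],p[1],kn],14,0,166)],(0,255,0))
    return im
E
python3 - <<'E'
from fit import *
np.set_printoptions(precision=2,suppress=True)
C={"s":read_camera("side"),"t":read_camera("top")}
f=lambda p:np.concatenate([proj(C[k],G(p,*X))-u for k,u,X,w in obs()])
r=least_squares(f,[500,20,.35],loss="soft_l1");print(r.x,r.x[2]*57.3);print(r.fun.reshape(-1,2))
# plate yaw from corners
cs=[atz(C["t"],tp(*u),16) for u in((425,110),(680,8),(775,230),(515,335))];
print(cs,[np.arctan2(*(cs[i]-cs[j])[::-1])*57.3 for i,j in((0,3),(1,2),(0,1),(3,2))],[np.linalg.norm(cs[i]-cs[j]) for i,j in((0,3),(1,2),(0,1),(3,2))])
a=draw(C["s"],r.x,.35,8,(235,162),(50,75));b=draw(C["t"],r.x,.35,8,(235,155),(50,75))
o=np.concatenate([a,b],1);cv2.imwrite("pics/c2.png",o[...,::-1])
t=draw
E
```

```text
[484.07  25.74   0.34] 19.495262577768887
[[-0.83 -2.08]
 [-0.22  0.23]
 [ 0.75 -0.06]
 [-1.04  0.25]
 [ 0.02 -1.85]
 [ 1.75  1.28]
 [-2.3   0.56]
 [ 0.4  -1.27]]
[array([565.47, 123.23]), array([635.  , -48.33]), array([ 483.  , -106.81]), array([415.13,  64.24])] [np.float64(21.424615991401247), np.float64(21.044326105284657), np.float64(112.07101969723728), np.float64(111.65051093079914)] [np.float64(161.4987336142416), np.float64(162.86492432312954), np.float64(185.10987182785843), np.float64(184.01878335480072)]
```

View pics/c2.png

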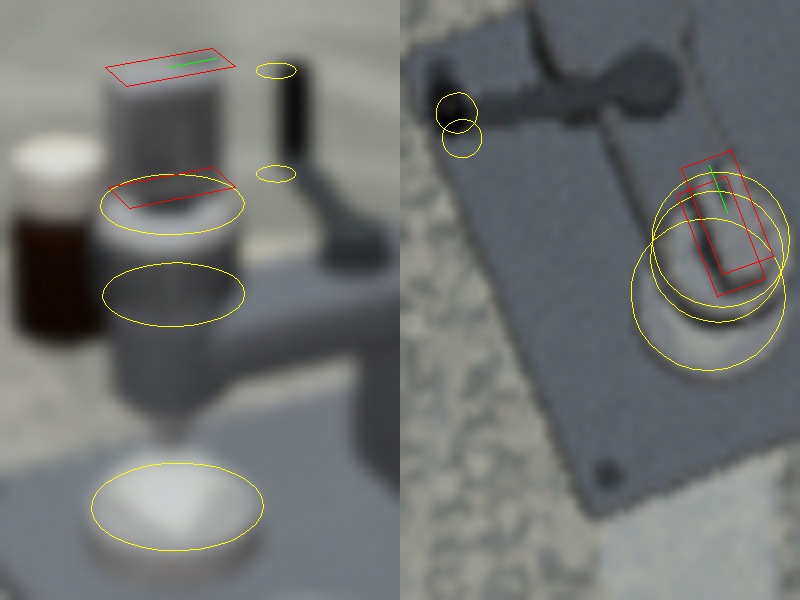

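Run:
```python
from fit import *
s=[read_camera("side")["image"].astype(float) for _ in range(4)];t=[]
for _ in range(6):
    c=read_camera("top");t.append(c["image"].astype(float))
a=np.mean(s,0);b=np.mean(t,0)
def st(i,x,y,w,h,k):
    i=i[y:y+h,x:x+w];i=np.clip((i-i.min())/(i.max()-i.min())*255,0,255).astype(np.uint8);return cv2.resize(i,None,fx=k,fy=k,interpolation=cv2.INTER_CUBIC)
o=np.concatenate([st(a,243,166,25,36,16),st(b,263,170,25,36,16)],1);cv2.imwrite("pics/c3.png",o[...,::-1]);print(env.state()["t"],env.state()["tcp_rot"])
```

```text
2.5 [ 3.14153662e+00 -4.19349232e-06  3.84807597e-01]
```

View pics/c3.png

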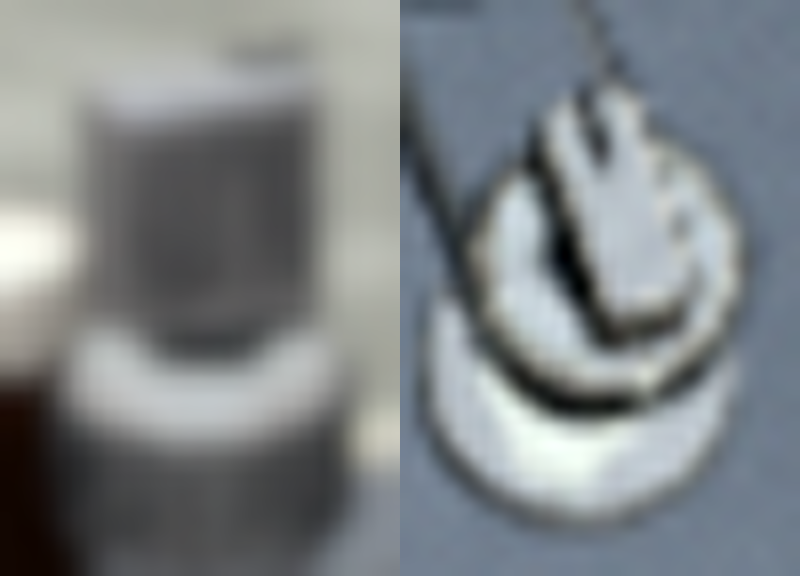

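Run:
```python
from fit import *
np.set_printoptions(precision=1,suppress=True)
s=read_camera("side");t=read_camera("top")
q=lambda u,v:[263+(u-400)/16-.5,170+v/16-.5]
w=lambda u,v:[243+u/16-.5,166+v/16-.5]
print("anvil",atz(t,q(584,359),28),"drum",atz(t,q(606,260),125))
k=[atz(t,q(*u),166) for u in((553,110),(640,95),(690,285),(610,320))]
print("knob",np.mean(k,0),[np.degrees(np.arctan2(*(k[i]-k[j])[::-1])) for i,j in((0,3),(1,2),(0,1),(3,2))],[np.linalg.norm(k[i]-k[j]) for i,j in((0,3),(1,2),(0,1),(3,2))])
print("tri knob top",tri(s,w(203,88),t,q(620,203)))
for z in(0,16):
  pass
print("side knob atz",atz(s,w(203,88),166),"drum",atz(s,w(203,390),125))
for n,p,z in(("piv",(544,121),103),("post",(441,124),132)): print(n,atz(t,tp(*p),z))
print("post tri",tri(s,sp(188,37),t,tp(441,124)))
print(t["tvec"],-cv2.Rodrigues(np.array(t["rvec"]))[0].T@t["tvec"],-cv2.Rodrigues(np.array(s["rvec"]))[0].T@s["tvec"])
```

```text
anvil [482.3  23.2] drum [480.9  24. ]
knob [481.5  23.5] [np.float64(14.187132067692737), np.float64(13.608586125526417), np.float64(99.59703440749071), np.float64(113.49048367670473)] [np.float64(30.56280808946926), np.float64(27.621673975055884), np.float64(12.28119832304378), np.float64(12.12235746877634)]
tri knob top [482.3  23.8 164.1]
side knob atz [482.4  19.5] drum [481.2  11. ]
piv [536.3  45.8]
post [527.9 106.4]
post tri [527.2 106.4 131.7]
[ 65.9 485.3 883.3] [330.1  63.  952.5] [ 438.  -727.9  475.4]
```

>>> {"name": "move_arm", "arguments": {"commands": [[[0.217,0.529,0],0.987,1],[[0.217,0.529,0],0.987,1],[[0.217,0.529,0],0.987,1],[[0.217,0.529,0],0.987,1],[[0.217,0.529,0],0.987,1],[[0.217,0.529,0],0.987,1],[[0.217,0.529,0],0.987,1],[[0.217,0.529,0],0.987,1],[[0.217,0.529,0],0.987,1],[[0.217,0.529,0],0.987,1],[[0.217,0.529,0],0.987,1],[[0.217,0.529,0],0.987,1],[[0.217,0.529,0],0.987,1],[[0.217,0.529,0],0.987,1],[[0.217,0.529,0],0.987,1],[[0.217,0.529,0],0.987,1],[[0.217,0.529,0],0.987,1],[[0.217,0.529,0],0.987,1],[[0.217,0.529,0],0.987,1]]}}

```text
t: 4.18
eef_pos: [358.5, -276.9, 404.9]
tcp_rot: [3.141, 0.0, 1.889]
ft_force: [-0.4, 0.9, 0.2]
opening: 1.0
grip_force: 0.0
```

>>> {"name": "move_arm", "arguments": {"commands": [[[0.217,0.529,0],0.987,1],[[0.217,0.529,0],0.987,1],[[0.217,0.529,0],0.987,1],[[0.217,0.529,0],0.987,1],[[0.217,0.529,0],0.987,1],[[0.217,0.529,0],0.987,1],[[0.217,0.529,0],0.987,1],[[0.217,0.529,0],0.987,1],[[0.217,0.529,0],0.987,1],[[0.217,0.529,0],0.987,1],[[0.217,0.529,0],0.987,1],[[0.217,0.529,0],0.987,1],[[0.217,0.529,0],0.987,1],[[0.217,0.529,0],0.987,1],[[0.217,0.529,0],0.987,1],[[0.217,0.529,0],0.987,1],[[0.217,0.529,0],0.987,1],[[0.217,0.529,0],0.987,1],[[0.217,0.529,0],0.987,1],[[0,0,0],0,1]]}}

```text
t: 5.85
eef_pos: [482.7, 25.5, 404.8]
tcp_rot: [3.141, 0.001, -2.892]
ft_force: [-1.8, -0.2, 0.3]
opening: 1.002
grip_force: 0.0
```

>>> {"name": "move_arm", "arguments": {"commands": [[[0,0,-0.33],0,1],[[0,0,-0.33],0,1],[[0,0,-0.33],0,1],[[0,0,-0.33],0,1],[[0,0,-0.33],0,1],[[0,0,-0.33],0,1],[[0,0,-0.33],0,1],[[0,0,-0.33],0,0.3],[[0,0,0],0,0],[[0,0,0],0,0]]}}

```text
t: 6.68
eef_pos: [481.9, 23.4, 325.5]
tcp_rot: [3.141, -0.001, -2.899]
ft_force: [-0.0, 1.2, -0.3]
opening: 0.842
grip_force: 0.0
```

Run:
```python
from fit import *
t=read_camera("top");s=read_camera("side")
f=lambda c,x,y,w,h,k:cv2.resize(c["image"][y:y+h,x:x+w],None,fx=k,fy=k,interpolation=cv2.INTER_CUBIC)
cv2.imwrite("pics/c4.png",np.concatenate([f(s,225,130,80,90,5),f(t,235,135,80,90,5)],1)[...,::-1])
S=env.state();print(S["eef_pos"],S["tcp_rot"],S["ft_force"],S["moment"],S["opening"])
```

```text
[482.08033541  23.49467476 326.10838272] [-3.14142200e+00  6.27555740e-04 -2.89882383e+00] [-0.12927633 -0.60708644 -0.00510186] [ 0.14200455 -0.17031797  0.06371229] 0.7628511965963096
```

View pics/c4.png

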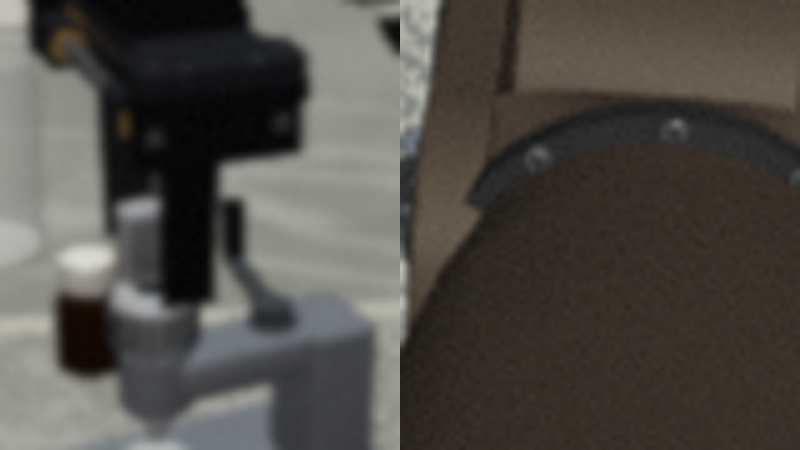

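>>> {"name": "move_arm", "arguments": {"commands": [[[0,0,0],0,-0.5],[[0,0,0],0,-0.5],[[0,0,0],0,-0.5],[[0,0,0],0,-0.5],[[0,0,0],0,-0.5],[[0,0,0],0,-0.5],[[0,0,0],0,-0.5],[[0,0,0],0,-0.5],[[0,0,0],0,-0.5]]}}

```text
t: 7.53
eef_pos: [482.0, 23.8, 325.5]
tcp_rot: [3.141, -0.0, -2.898]
ft_force: [-0.5, -0.1, 0.0]
opening: 0.25
grip_force: 0.0
```

>>> {"name": "move_arm", "arguments": {"commands": [[[0,0,0],0,-0.58],[[0,0,0],0,-0.58],[[0,0,0],0,-0.58],[[0,0,0],0,-0.6],[[0,0,0],0,-0.6]]}}

```text
t: 7.95
eef_pos: [482.0, 23.9, 325.6]
tcp_rot: [3.141, -0.0, -2.898]
ft_force: [-0.4, 1.8, 0.2]
opening: 0.204
grip_force: 1.0
```

```bash
cat > st.py <<'E'
from cell import env
import numpy as np
np.set_printoptions(precision=3,suppress=True)
S=env.state();print(round(S["t"],2),S["eef_pos"],S["tcp_rot"],"F",S["ft_force"],"M",S["moment"],"o",round(S["opening"],4),"g",S["grip_force"],"j6",S["joints"][5],S["tau"][5])
E
python3 st.py
```

```text
7.95 [481.977  23.852 325.565] [ 3.141 -0.    -2.898] F [-0.443  1.773  0.204] M [ 0.505 -0.098  0.097] o 0.2044 g 0.9588109495234676 j6 -1.902304252892495 0.017401749501004815
```

>>> {"name": "move_arm", "arguments": {"commands": [[[-0.015,0.06,0],0,-0.6],[[0,0,0],0,-0.62],[[0,0,0],0,-0.64],[[0,0,0],0,-0.65]]}}

```text
t: 8.28
eef_pos: [481.6, 25.6, 325.6]
tcp_rot: [3.142, 0.0, -2.898]
ft_force: [-0.2, -0.7, 0.1]
opening: 0.179
grip_force: 0.1
```

```bash
python3 st.py
```

```text
8.28 [481.57   25.589 325.553] [ 3.142  0.    -2.898] F [-0.169 -0.726  0.074] M [ 0.142 -0.182 -0.053] o 0.1787 g 0.11914162061657407 j6 -1.8986489677956253 0.0050750978698488325
```

Centred at about 17 mm opening. I'll close fully.

>>> {"name": "move_arm", "arguments": {"commands": [[[0,0,0],0,-0.68],[[0,0,0],0,-0.7],[[0,0,0],0,-0.8],[[0,0,0],0,-1],[[0,0,0],0,-1],[[0,0,0],0,-1]]}}

```text
t: 8.78
eef_pos: [481.5, 25.4, 325.6]
tcp_rot: [-3.141, -0.0, -2.898]
ft_force: [-1.0, -4.7, 1.5]
opening: 0.153
grip_force: 29.9
```

```bash
python3 st.py
```

```text
8.78 [481.511  25.432 325.559] [-3.141 -0.    -2.898] F [-1.035 -4.704  1.51 ] M [-0.928  0.162  0.06 ] o 0.1533 g 29.890736639499664 j6 -1.8986404114654611 0.04754541325382888
```

>>> {"name": "move_arm", "arguments": {"commands": [[[0.004,-0.015,0],-0.3,-1],[[0,0,0],-0.8,-1],[[0,0,0],-0.8,-1],[[0,0,0],-0.6,-1]]}}

```text
t: 9.12
eef_pos: [481.6, 25.1, 325.5]
tcp_rot: [3.141, -0.0, -3.102]
ft_force: [-1.9, -3.8, 0.1]
opening: 0.154
grip_force: 29.9
```

```bash
python3 st.py
```

```text
9.12 [481.584  25.123 325.541] [ 3.141 -0.    -3.102] F [-1.942 -3.792  0.102] M [-0.72   0.147  0.036] o 0.1544 g 29.889948964118958 j6 -1.6951494050350995 -0.6365501135587692
```

>>> {"name": "move_arm", "arguments": {"commands": [[[0,0,0],-0.4,-1],[[0,0,0],-0.4,-1]]}}

```text
t: 9.28
eef_pos: [481.6, 25.1, 325.6]
tcp_rot: [-3.142, -0.0, 3.119]
ft_force: [-1.9, -4.4, 1.3]
opening: 0.156
grip_force: 29.9
```

```bash
python3 st.py
```

```text
9.28 [481.59   25.075 325.552] [-3.142 -0.     3.119] F [-1.907 -4.416  1.327] M [-0.837  0.249  0.023] o 0.1558 g 29.89008218050003 j6 -1.6327793921695308 -0.5198493227362633
```

>>> {"name": "move_arm", "arguments": {"commands": [[[-0.008,-0.03,0],-0.8,-1],[[0,0,0],-0.8,-1],[[0,0,0],-0.6,-1]]}}

```text
t: 9.53
eef_pos: [481.4, 24.5, 325.5]
tcp_rot: [3.141, -0.0, 2.941]
ft_force: [-1.6, 0.3, 0.9]
opening: 0.155
grip_force: 29.9
```

```bash
python3 st.py
```

```text
9.53 [481.427  24.532 325.532] [ 3.141 -0.     2.941] F [-1.58   0.332  0.908] M [0.195 0.002 0.063] o 0.1548 g 29.89081621170044 j6 -1.4570906482627966 -0.6437503919005394
```

>>> {"name": "move_arm", "arguments": {"commands": [[[0,0,0],-0.8,-1],[[0,0,0],-0.8,-1],[[0,0,0],-0.6,-1]]}}

```text
t: 9.78
eef_pos: [481.4, 24.4, 325.6]
tcp_rot: [3.141, -0.0, 2.765]
ft_force: [-0.1, -0.8, 1.0]
opening: 0.154
grip_force: 29.9
```

```bash
python3 st.py
```

```text
9.78 [481.42   24.448 325.553] [ 3.141 -0.     2.765] F [-0.065 -0.817  0.951] M [-0.086  0.103  0.072] o 0.1541 g 29.890357553958893 j6 -1.281019988738747 -0.6297546811401844
```

>>> {"name": "move_arm", "arguments": {"commands": [[[0,0,0],-0.8,-1],[[0,0,0],-0.8,-1],[[0,0,0],-0.6,-1]]}}

```text
t: 10.03
eef_pos: [481.4, 24.4, 325.5]
tcp_rot: [3.141, -0.0, 2.589]
ft_force: [-2.0, -2.5, 1.0]
opening: 0.157
grip_force: 29.9
```

```bash
python3 st.py
```

```text
10.03 [481.374  24.36  325.542] [ 3.141 -0.     2.589] F [-2.    -2.549  0.989] M [-0.323  0.155  0.089] o 0.1565 g 29.877600073814392 j6 -1.105067053849573 -0.5597066134214401
```

>>> {"name": "move_arm", "arguments": {"commands": [[[0,0,0],-0.8,-1],[[0,0,0],-0.8,-1],[[0,0,0],-0.6,-1]]}}

```text
t: 10.28
eef_pos: [481.3, 24.3, 325.5]
tcp_rot: [-3.141, -0.0, 2.413]
ft_force: [-1.2, -3.1, 1.4]
opening: 0.158
grip_force: 29.9
```

```bash
python3 st.py
```

```text
10.28 [481.325  24.306 325.545] [-3.141 -0.     2.413] F [-1.248 -3.096  1.449] M [-0.541  0.26   0.197] o 0.1584 g 29.872475266456604 j6 -0.9292721342187814 -0.4230442363768816
```

>>> {"name": "move_arm", "arguments": {"commands": [[[-0.005,-0.015,0],-0.6,-1],[[0,0,0],-0.6,-1]]}}

```text
t: 10.45
eef_pos: [481.2, 24.0, 325.5]
tcp_rot: [3.141, -0.001, 2.318]
ft_force: [-2.1, -0.8, 1.9]
opening: 0.155
grip_force: 29.9
```

```bash
python3 st.py
```

```text
10.45 [481.2    24.013 325.532] [ 3.141 -0.001  2.318] F [-2.061 -0.77   1.887] M [-0.055  0.193  0.119] o 0.1551 g 29.87066298723221 j6 -0.8352732533103316 -0.7089427672326565
```

>>> {"name": "move_arm", "arguments": {"commands": [[[0,0,0],-0.6,-1],[[0,0,0],-0.6,-1]]}}

```text
t: 10.62
eef_pos: [481.2, 24.0, 325.5]
tcp_rot: [-3.142, -0.001, 2.222]
ft_force: [-1.7, -0.8, 1.4]
opening: 0.158
grip_force: 29.9
```

```bash
python3 st.py
```

```text
10.62 [481.164  24.023 325.523] [-3.142 -0.001  2.222] F [-1.749 -0.779  1.365] M [-0.135  0.289  0.27 ] o 0.1577 g 29.871089458465576 j6 -0.7392437597797555 -0.6998776271939278
```

```bash
cat > avg.py <<'E'
from cell import env,read_camera
import numpy as np
np.set_printoptions(precision=3,suppress=True)
M=[];F=[]
for i in range(5):
    S=env.state();M.append(S["moment"][2]);F.append(S["ft_force"])
    if i<4: read_camera("side")
print(round(S["t"],2),"yaw",S["tcp_rot"][2],"M",np.array(M),np.mean(M),"F",np.mean(F,0),"o",round(S["opening"],4),S["eef_pos"],"tau",S["tau"][5])
E
python3 avg.py
```

```text
10.82 yaw 2.226358945942321 M [0.27  0.224 0.093 0.115 0.142] 0.16870809161355416 F [-2.377 -0.233  1.726] o 0.1571 [481.16   23.95  325.512] tau 0.2751500532031059
```

>>> {"name": "move_arm", "arguments": {"commands": [[[0,0,0],-0.6,-1],[[0,0,0],-0.6,-1]]}}

```text
t: 10.98
eef_pos: [481.1, 23.9, 325.5]
tcp_rot: [-3.141, -0.001, 2.129]
ft_force: [-3.5, -0.4, 1.8]
opening: 0.155
grip_force: 29.9
```

```bash
python3 avg.py
```

```text
11.18 yaw 2.1313849856134977 M [0.289 0.21  0.118 0.171 0.234] 0.20439141520630213 F [-3.305  0.452  1.677] o 0.1569 [481.139  23.886 325.54 ] tau 0.2550805639475584
```

>>> {"name": "move_arm", "arguments": {"commands": [[[0,0,0],-0.6,-1],[[0,0,0],-0.6,-1]]}}

```text
t: 11.35
eef_pos: [481.1, 23.9, 325.5]
tcp_rot: [-3.141, -0.0, 2.033]
ft_force: [-3.7, 0.1, 3.3]
opening: 0.157
grip_force: 29.9
```

```bash
python3 avg.py
```

```text
11.55 yaw 2.035844905562345 M [0.224 0.214 0.166 0.166 0.11 ] 0.17604878985053402 F [-4.514  0.82   3.033] o 0.1582 [481.115  23.84  325.523] tau 0.2495977096259594
```

>>> {"name": "move_arm", "arguments": {"commands": [[[0,0,0],-0.6,-1],[[0,0,0],-0.6,-1]]}}

```text
t: 11.72
eef_pos: [481.1, 23.8, 325.5]
tcp_rot: [-3.141, -0.0, 1.938]
ft_force: [-5.3, -0.0, 3.4]
opening: 0.159
grip_force: 29.9
```

```bash
python3 avg.py
```

```text
11.92 yaw 1.9394004673437821 M [0.28  0.233 0.139 0.166 0.169] 0.19721415854466054 F [-5.442  1.274  3.813] o 0.1594 [481.052  23.831 325.513] tau 0.21443273406475782
```

>>> {"name": "move_arm", "arguments": {"commands": [[[-0.02,0,0],-0.8,-1],[[0,0,0],-0.8,-1],[[0,0,0],-0.8,-1],[[0,0,0],-0.8,-1]]}}

```text
t: 12.25
eef_pos: [480.6, 23.8, 325.6]
tcp_rot: [-3.141, -0.0, 1.681]
ft_force: [-4.0, 0.5, 2.4]
opening: 0.153
grip_force: 29.9
```

```bash
python3 avg.py
```

```text
12.45 yaw 1.6845281979475129 M [0.266 0.218 0.105 0.074 0.101] 0.15256989636384627 F [-4.113  0.895  2.484] o 0.1565 [480.622  23.77  325.514] tau 0.2859748061746359
```

>>> {"name": "move_arm", "arguments": {"commands": [[[0,0,0],0,-0.6],[[0,0,0],0,-0.4],[[0,0,0],0,0.2],[[0,0,0],0,0.2],[[0,0,0],0,0.2],[[0,0,0.3],0,0.2],[[0,0,0.6],0,0.2],[[0,0,0.8],0,0.2],[[0,0,0.8],0,0.2],[[0,0,0],0,0.2]]}}

```text
t: 13.28
eef_pos: [481.0, 23.8, 405.0]
tcp_rot: [3.135, 0.001, 1.682]
ft_force: [0.0, -0.6, 0.5]
opening: 0.599
grip_force: 0.0
```

>>> {"name": "move_arm", "arguments": {"commands": [[[0,-0.5,0],0.5,0.2],[[0,-0.9,0],0.5,-0.5],[[0,-0.9,0],0.5,-1],[[0,-0.9,0],0.5,-1],[[0,-0.9,0],0.5,-1],[[0,-0.9,0],0.5,-1],[[0,-0.9,0],0.5,-1],[[0,-0.9,0],0.5,-1],[[0,-0.9,0],0.5,-1],[[0,-0.9,0],0.5,-1],[[0,0,0],0,-1]]}}

```text
t: 14.2
eef_pos: [480.6, -237.8, 400.4]
tcp_rot: [3.142, 0.001, 2.081]
ft_force: [-0.8, 0.2, -0.4]
opening: 0.009
grip_force: 0.0
```

Run:
```python
from fit import *
a=np.mean([read_camera("side")["image"].astype(float) for _ in range(4)],0)
b=np.mean([read_camera("top")["image"].astype(float) for _ in range(8)],0)
def st(i,x,y,w,h,k):
    i=i[y:y+h,x:x+w];i=np.clip((i-i.min())/(i.max()-i.min())*255,0,255).astype(np.uint8);return cv2.resize(i,None,fx=k,fy=k,interpolation=cv2.INTER_CUBIC)
o=np.concatenate([st(a,230,162,50,75,8),st(b,263,170,25,37.5.__int__(),16)[:592] if 0 else cv2.resize(st(b,263,170,25,36,16),(400,600))],1);cv2.imwrite("pics/c5.png",o[...,::-1]);print(env.state()["t"],env.state()["eef_pos"],env.state()["tcp_rot"])
```

```text
14.8 [ 480.74912077 -233.88275538  400.62252886] [3.14147572e+00 5.89832440e-05 2.08172133e+00]
```

View pics/c5.png

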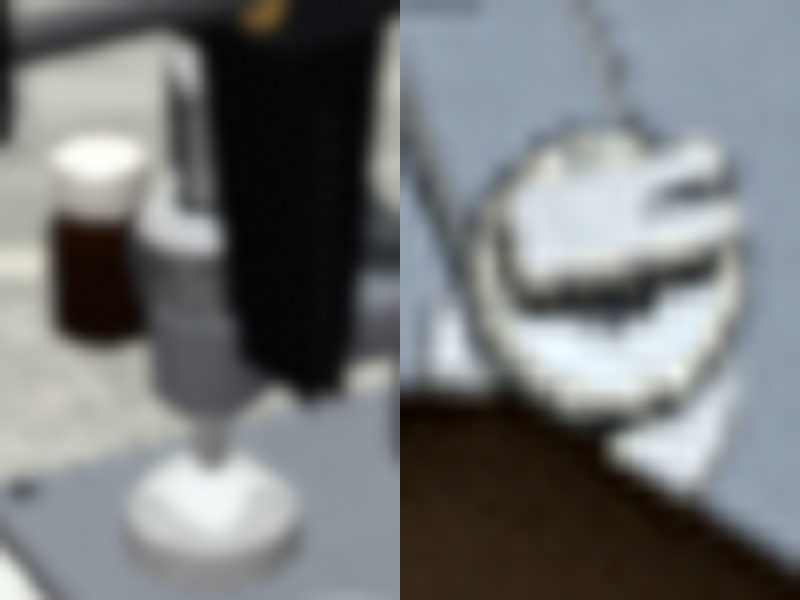

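Torque jumped from about 0.06 to 0.25 N m near 0.9–1.0 rad of turning and then stayed level. That makes the slip about 0.7 rad, and the knob's mark now points right as expected. Next is the lever.

>>> {"name": "move_arm", "arguments": {"commands": [[[0.037,0.4,0],0,-1],[[0.037,0.84,0],0,-1],[[0.037,0.84,0],0,-1],[[0.037,0.84,0],0,-1],[[0.037,0.84,0],0,-1],[[0.037,0.84,0],0,-1],[[0.037,0.84,0],0,-1],[[0.037,0.84,0],0,-1],[[0.037,0.84,0],0,-1],[[0.037,0.84,0],0,-1],[[0.037,0.84,0],0,-1],[[0.037,0.84,0],0,-1],[[0.037,0.84,0],0,-1],[[0,0.4,0],0,-1],[[0,0,0],0,-1],[[0,0,0],0,-1],[[0,0,0],0,-1]]}}

```text
t: 16.22
eef_pos: [495.0, 91.6, 400.5]
tcp_rot: [-3.141, 0.0, 2.081]
ft_force: [0.8, -0.7, -0.3]
opening: 0.007
grip_force: 0.0
```

```bash
python3 st.py
```

```text
16.22 [495.004  91.623 400.514] [-3.141  0.     2.081] F [ 0.799 -0.745 -0.262] M [ 0.003 -0.155  0.014] o 0.0066 g 0.0 j6 -0.4584938250937767 0.017351150745525956
```

>>> {"name": "move_arm", "arguments": {"commands": [[[0,0,-0.4],0,-1],[[0,0,-0.6],0,-1],[[0,0,-0.6],0,-1],[[0,0,-0.6],0,-1],[[0,0,-0.6],0,-1],[[0,0,-0.45],0,-1],[[0,0,0],0,-1],[[0,0,0],0,-1]]}}

```text
t: 16.88
eef_pos: [495.3, 91.3, 302.9]
tcp_rot: [-3.141, -0.001, 2.08]
ft_force: [-0.5, -0.2, -0.4]
opening: 0.005
grip_force: 0.0
```

>>> {"name": "move_arm", "arguments": {"commands": [[[0.144,0.108,0],0,-1],[[0.144,0.108,0],0,-1],[[0.16,0.082,0],0,-1],[[0.16,0.082,0],0,-1],[[0.172,0.053,0],0,-1]]}}

```text
t: 17.3
eef_pos: [519.0, 105.5, 303.4]
tcp_rot: [3.141, 0.0, 2.082]
ft_force: [-1.1, -2.9, 0.4]
opening: 0.005
grip_force: 1.3
```

>>> {"name": "move_arm", "arguments": {"commands": [[[0.172,0.053,0],0,-1],[[0.179,0.022,0],0,-1],[[0.179,0.022,0],0,-1],[[0.18,-0.009,0],0,-1],[[0,0,0],0,-1]]}}

```text
t: 17.72
eef_pos: [540.6, 107.7, 302.8]
tcp_rot: [-3.141, -0.0, 2.081]
ft_force: [-1.3, -0.1, 0.3]
opening: 0.007
grip_force: 0.4
```

```bash
python3 avg.py
```

```text
17.92 yaw 2.0812512906492486 M [-0.025 -0.049  0.013  0.013  0.02 ] -0.0057172730169930165 F [-0.241 -0.281 -0.14 ] o 0.0036 [539.866 107.96  303.078] tau -5.046531896368833e-05
```

>>> {"name": "move_arm", "arguments": {"commands": [[[0.18,-0.02,0],0,-1],[[0.175,-0.041,0],0,-1],[[0.17,-0.055,0],0,-1],[[0.1,-0.04,0],0,-1],[[0,0,0],0,-1]]}}

```text
t: 18.33
eef_pos: [559.3, 102.9, 303.0]
tcp_rot: [3.141, 0.0, 2.081]
ft_force: [0.2, 0.4, 0.0]
opening: 0.007
grip_force: 0.0
```

>>> {"name": "move_arm", "arguments": {"commands": [[[0.07,-0.03,0],0,-1],[[0.07,-0.03,0],0,-1],[[0,0,0],0,-1]]}}

```text
t: 18.58
eef_pos: [563.1, 101.2, 303.0]
tcp_rot: [3.141, 0.0, 2.081]
ft_force: [-1.0, 0.8, -0.1]
opening: 0.008
grip_force: 0.1
```

```bash
python3 avg.py
```

```text
18.78 yaw 2.0812837440397214 M [-0.018  0.06   0.004  0.032  0.006] 0.016848881614976184 F [-0.574 -0.113  0.052] o 0.0078 [562.804 101.32  303.136] tau -0.0007265120984811801
```

>>> {"name": "move_arm", "arguments": {"commands": [[[0.06,-0.029,0],0,-1],[[0.06,-0.029,0],0,-1],[[0,0,0],0,-1]]}}

```text
t: 19.03
eef_pos: [566.6, 99.5, 303.1]
tcp_rot: [3.141, 0.0, 2.081]
ft_force: [-1.2, 1.1, -0.2]
opening: 0.004
grip_force: 0.2
```

>>> {"name": "move_arm", "arguments": {"commands": [[[0.06,-0.032,0],0,-1],[[0,0,0],0,-1]]}}

```text
t: 19.2
eef_pos: [567.9, 98.8, 302.9]
tcp_rot: [-3.14, -0.001, 2.081]
ft_force: [-4.0, 2.9, 1.9]
opening: 0.006
grip_force: 2.4
```

>>> {"name": "move_arm", "arguments": {"commands": [[[0.06,-0.034,0],0,-1],[[0,0,0],0,-1]]}}

```text
t: 19.37
eef_pos: [568.9, 98.3, 302.8]
tcp_rot: [-3.138, -0.004, 2.081]
ft_force: [-10.6, 8.3, 5.2]
opening: 0.006
grip_force: 6.1
```

>>> {"name": "move_arm", "arguments": {"commands": [[[-0.1,0.06,0],0,-1],[[-0.2,0.1,0],0,-1],[[-0.3,0.1,0],0,-1],[[0,0,0.3],0,-1],[[0,0,0.8],0,-1],[[0,0,1],0,-1],[[0,0,1],0,-1],[[0,0,1],0,-1],[[0,0,0.3],0,-1],[[0,0,0],0,-1]]}}

```text
t: 20.2
eef_pos: [551.7, 105.4, 438.2]
tcp_rot: [3.137, 0.002, 2.081]
ft_force: [0.5, 0.2, 0.3]
opening: 0.005
grip_force: 0.0
```

>>> {"name": "move_arm", "arguments": {"commands": [[[-0.2,0.5,0],0,-1],[[-0.2,0.8,0],0,-1],[[-0.2,0.8,0],0,-1],[[-0.2,0.8,0],0,-1],[[-0.2,0.8,0],0,-1],[[-0.2,0.8,0],0,-1],[[-0.2,0.8,0],0,-1],[[-0.2,0.8,0],0,-1],[[-0.2,0.8,0],0,-1],[[-0.2,0.8,0],0,-1],[[-0.2,0.8,0],0,-1],[[-0.2,0.8,0],0,-1],[[-0.2,0.8,0],0,-1],[[0,0.4,0],0,-1],[[0,0,0],0,-1],[[0,0,0],0,-1],[[0,0,0],0,-1]]}}

```text
t: 21.62
eef_pos: [474.4, 419.5, 434.5]
tcp_rot: [-3.141, 0.0, 2.081]
ft_force: [0.1, 0.0, 0.5]
opening: 0.001
grip_force: 0.0
```

Run:
```python
from fit import *
a=np.mean([read_camera("side")["image"].astype(float) for _ in range(8)],0)
b=np.mean([read_camera("top")["image"].astype(float) for _ in range(8)],0)
def st(i,x,y,w,h,k):
    i=i[y:y+h,x:x+w];i=np.clip((i-i.min())/(i.max()-i.min())*255,0,255).astype(np.uint8);return cv2.resize(i,None,fx=k,fy=k,interpolation=cv2.INTER_CUBIC)
o=np.concatenate([st(a,240,160,40,60,10),st(b,245,148,40,60,10)],1);cv2.imwrite("pics/c6.png",o[...,::-1]);print(env.state()["t"],env.state()["eef_pos"])
```

```text
22.4167 [473.959503   420.42619581 435.05269184]
```

View pics/c6.png

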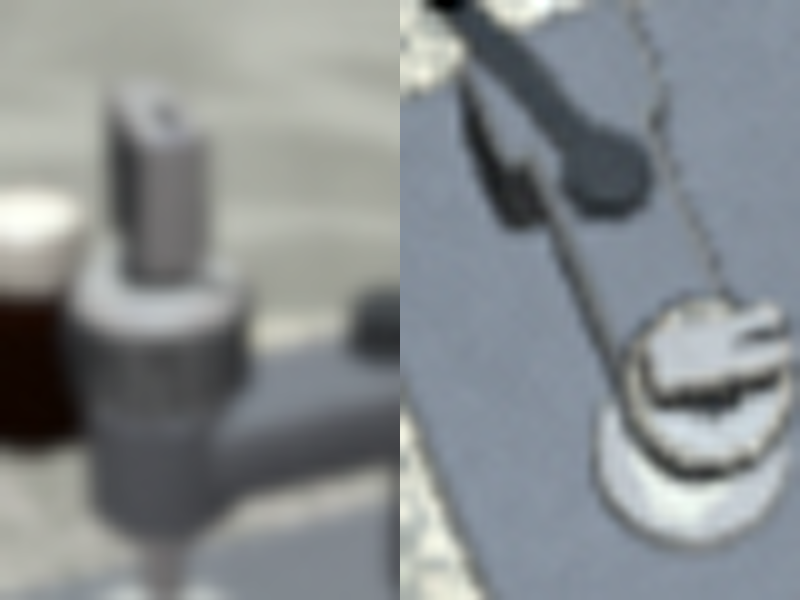

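The lever is at about 40°, its stop, and the spindle is down. I'll make one quick numeric check of where the drum's line is.

Run:
```python
from fit import *
cs=[read_camera("side") for _ in range(10)];ct=[read_camera("top") for _ in range(10)]
for n,L,org in(("side",cs,(240,160)),("top",ct,(245,148))):
    im=np.mean([c["image"].astype(float).mean(2) for c in L],0).astype(np.float32);c=L[0]
    ctr=proj(c,[482,24,125]);print(n,"centre in crop",(ctr-org+.5)*10)
    # image-based correction of centre seen in the crop
    d=(np.array([160,298]) if n=="side" else np.array([707,388])-[400,0])/10-.5+org-ctr
    for r in(14,16,18):
        row=[]
        for a in range(30,-181,-10):
            u=proj(c,[482+r*np.cos(np.radians(a)),24+r*np.sin(np.radians(a)),125])+d
            row.append(int(cv2.getRectSubPix(im,(1,1),(float(u[0]),float(u[1])))[0,0]))
        print(r,row)
```

```text
side centre in crop [156.52611688 278.60529412]
14 [119, 122, 125, 126, 128, 131, 131, 133, 134, 133, 136, 140, 143, 143, 141, 140, 140, 140, 141, 141, 143, 145]
16 [126, 125, 123, 120, 117, 118, 118, 122, 121, 122, 126, 128, 130, 131, 131, 132, 131, 129, 130, 129, 130, 132]
18 [132, 125, 118, 111, 106, 104, 100, 104, 106, 108, 111, 115, 118, 119, 119, 119, 117, 113, 111, 110, 108, 110]
top centre in crop [308.74885606 377.82778754]
14 [109, 107, 106, 108, 111, 109, 98, 88, 100, 109, 92, 59, 58, 96, 112, 115, 116, 116, 113, 113, 115, 115]
16 [106, 101, 97, 102, 107, 108, 101, 75, 89, 108, 92, 56, 73, 103, 110, 110, 108, 113, 105, 103, 108, 104]
18 [96, 97, 89, 96, 100, 96, 105, 85, 72, 102, 91, 74, 92, 99, 93, 95, 91, 102, 85, 81, 79, 73]
```

```bash
python3 -c "
from cell import env
print(env.job_done())"
```

```text
the job is handed in; nothing more can be done
None
```

I closed the gauge on the sherd using only the ratchet knob, swung the lock lever to its stop, backed the arm clear and handed the job in. The clutch slip of about 0.7 rad (roughly 0.11 turn) is inferred from the torque levelling at about 0.25 N m, because the drum's line could not be seen to confirm it.

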